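# Pump-and-hold check of a brake lever on the inspection stand

### The arm

A 7-joint arm with a two-finger parallel gripper is mounted at the origin on the work surface. World frame = base frame: x ahead of the robot, y to its left, z up, the work surface at z = 0. Lengths are in mm, angles in rad, forces in N, time in s.
With the tool pointing down it reaches from about 400 to 875 mm from the base axis. Payload 19.3 kg.
Tool frame: the origin (TCP) lies at the very end of the fingers, on their centre line; the grasp point (between the pads) lies 19 mm behind it (grip_point_offset is the z of the grasp point in the tool frame, in mm); z points along the fingers, y is the line along which they close (so a half turn about z gives the same grasp; the last joint's range is limited). The gripper opens to 85 mm and grips with 20 to 120 N. Pads are 22 mm wide; open, the fingers measure 114 mm over their backs; the gripper's body (76 mm by 85 mm) begins 54 mm behind the grasp point. The pads swing forward as they close: fully open they stand 13 mm farther back than shut.
Start: joints at [-1.371, 0.521, -0.036, 1.599, 0.021, 1.021, -0.113], TCP at [166.606, 602.375, 192.691] pointing down, gripper open.
Joint ranges: [-2.91, 2.91], [-0.3, 2.13], [-1.5, 1.42], [0.17, 2.43], [-1.26, 4.41], [0.16, 1.93], [-2.52, 2.52]. Speed limits (rad/s): [1.89, 1.89, 2.39, 2.39, 3.01, 3.01, 3.01].

### API

Orientations are given as a 3x3 rotation matrix whose columns are the frame's x, y, z axes.
In Python, from workcell import movep, movel, goto_joints, open_gripper, clamp, wait, inverse_kinematics, read_state, camera, PlanningError, finish_job, grip_point_offset gives the robot as it stands. Calls block until the motion is done:
- movep(position, orientation): joint-space move of the TCP to a pose.
- movel(position, frame=None, max_speed=150, guard=None): straight line of the TCP; frame=None keeps the orientation; max_speed is the mean speed in mm/s. With guard (N) it stops when the force on the tool has changed by that much, and returns True; else False.
- goto_joints(angles): joint-space move.
- open_gripper() and clamp(): open the fingers fully, or close them until they stop; the grip force is fixed at half the most.
- wait(seconds).
- inverse_kinematics(position, orientation): joint angles nearest the present ones, or None.
- read_state(): the state.
- camera(name): name is "side" or "top"; returns a dict with "image" (400x640x3 uint8, blue, green, red), "range_z" (400x640 float32, mm along the optical axis (not along the pixel's ray), 0 where there is no reading), "fx", "fy", "cx", "cy" (pixels), "dist_coeffs" ([k1, k2, p1, p2, k3] as OpenCV has them; the pictures are not rectified), "cam_to_world" (4x4, takes a point from camera to world coordinates). Camera axes: x right, y up, looking along -z (the intrinsics and any distortion apply to the point x, -y, -z); pixel columns grow to the right and rows downward; lengths in mm; the calibration is good to about 2 mm. A picture is of the moment at which its call begins.
A pose or a line that the arm cannot do raises PlanningError and nothing moves.
- finish_job(): hands the job in; it is judged then, once.
The state is a dict: "time": time; "qpos": joint angles; "qvel": joint speeds; "joint_efforts": joint torques, N m; "eef_pos": TCP position; "tool_rot": TCP orientation; "ft_force": force on the tool from outside, world axes, zero at the start; "torque": the same for the moment, N m; "finger_gap": finger opening in mm; "gripper_force": force on a finger pad.
Only numpy, scipy, OpenCV 4.12 (cv2) and the standard library are available. Lean on these libraries where they do the work, as an engineer would, in place of code of your own. Each camera call takes 0.05 s, during which the arm holds its last target. There are 200 camera calls.

### The job

Check the brake lever set clamped on the blue inspection stand: with the backs of your fingers press the lever in towards the rubber grip until it comes up firm, and let it come right back out. Then press it in again the same way and keep it held firmly at its stop, short of the grip, without forcing it; the program finishes while still holding it there. Only press the lever: do not pinch it or touch the grip, and leave the bottle, caliper, hex driver and specimen mount where they are.

Things in the scene. Friction and masses are not known exactly. Their poses are not given: they have to be found in the camera images.
- stand: Fixed inspection stand. Origin on the bench under the bar, abreast of the blade's middle; level 22 mm bar along y (-75 to +250 mm), axis 130 mm up. Blue base plate 150 x 190 x 14 mm at y +100 to +290; clamp column 155 mm high at y +180 to +230. The lever is on the -x side of the bar (robot's side, yaw within 0.4 rad), level with it. Brake cylinder and reservoir at y +105 to +185, to 177 mm up.
- grip: Black rubber grip on the bar's free end, 33 mm diameter (inner flange 46 mm), 125 mm long along y; fixed. Origin on the bar's axis at the grip's outer end, 130 mm above the bench; the grip runs from there along the stand's +y. Axes as the stand's. It must not be touched.
- lever_blade: Bare alloy lever; origin on its pivot, 130 mm above the bench. Axes turn with it: -x outer face (pressed side), +x towards the bar, -y along the blade to the ball end, z up. From y -68 to -150 mm it is straight, centred at x = -42 mm, 10 mm thick (x), 14 mm high (z); 17 mm ball at (-47, -170). Check load at the stop: 8 to 25 N; over 50 N is forcing it.
- lever_mid (a point): Centre of the straight part of the blade, 130 mm above the bench; outer face 5 mm towards -x, top 7 mm up; at (-42, -115) mm from the pivot; axes as lever_blade. With the lever out it is 69 to 80 mm from the bar's axis; at the stop 25 mm nearer, leaving 24 mm or more between blade and grip.
- lever_pivot (a point): Pivot axis of the lever (vertical), 38 mm from the bar's axis on the lever's side, at stand y = +115 mm, 130 mm above the bench.
- brake_lever (a joint): Lever stroke in rad: 0 = right out (at rest), 0.22 = firm stop (25 mm of travel at lever_mid). A return spring brings it out by itself: at lever_mid it takes about 2.5 N to start it and 5 N just before the stop (rubbing fingers add up to 1 N); there it goes firm abruptly.
- reach (a joint): Setting of the reach adjuster in rad, 0 to 0.09: how far in towards the bar the lever rests; preset, it differs from lever to lever and stays put.
- bottle_mid (a point): Centre of a standing white plastic bottle with yellow label and black cap, 52 mm diameter, 118 mm tall, beyond the grip's free end; loose, leave it.
- caliper: Digital caliper lying flat on the bench between robot and stand, 210 mm long along its x, 14 mm thick, origin under the middle of its beam; loose, leave it.
- hex_driver: Hand driver with red handle lying on the bench on the far side of the bar, 180 mm long along its x; loose, leave it.
- mount_mid (a point): Centre of a red-brown cylindrical resin specimen mount with a steel square in its top, 32 mm diameter, 22 mm tall, standing on the bench near the ball end; loose, leave it.

How it is judged:
By the outcome, as a careful person would: the job done as asked, in the order asked, and still so for the second after the job is handed in, while the arm keeps its last pose, push and grip.
It also fails if it takes over 45 s, if anything falls off the work surface, if the arm or the gripper's body presses on something with over 40 N, if the wrist force passes 120 N, or if a joint passes its speed limit or range.

## Working session

There is one attempt and no reset: what is moved stays moved. The work goes in short steps, each a Python script; the robot and the scene stay as the last script left them, time stands still between calls to the robot, and variables do not carry over. Pictures are saved under pics/ and viewed, at most 10 in all, crops included, and the job is handed in when it is done.

```bash
mkdir -p pics; ls; cat > h.py <<'E'
import numpy as np, cv2
from workcell import *
def cloud(c):
    K=np.array([[c["fx"],0,c["cx"]],[0,c["fy"],c["cy"]],[0,0,1.]])
    h,w=c["range_z"].shape
    u,v=np.meshgrid(np.arange(w),np.arange(h))
    p=cv2.undistortPoints(np.stack([u,v],-1).reshape(-1,1,2).astype(float),K,np.array(c["dist_coeffs"],float)).reshape(h,w,2)
    z=c["range_z"]
    P=np.stack([p[...,0]*z,-p[...,1]*z,-z,np.ones_like(z)],-1)@np.array(c["cam_to_world"]).T
    P=P[...,:3]; P[z==0]=np.nan
    return P
E
python3 - <<'E'
from h import *
for n in("top","side"):
    c=camera(n); cv2.imwrite(f"pics/{n}0.png",c["image"]); np.savez(f"{n}0.npz",P=cloud(c),im=c["image"])
    print(n,np.round(c["cam_to_world"],2).tolist(),c["fx"])
s=read_state();print(s)
E
```

```text
pics
top [[-0.02, 1.0, -0.05, 547.93], [-1.0, -0.02, -0.01, -15.84], [-0.01, 0.05, 1.0, 1003.53], [0.0, 0.0, 0.0, 1.0]] 480.98044321828746
side [[0.9, 0.22, -0.39, 197.37], [-0.45, 0.45, -0.77, -795.19], [0.01, 0.87, 0.5, 618.12], [0.0, 0.0, 0.0, 1.0]] 461.92917614484696
{'time': 0.1, 'qpos': array([-1.37118627,  0.52193888, -0.03632599,  1.59993941,  0.02117631,
        1.0210878 , -0.1127807 ]), 'qvel': array([-0.00047998, -0.0022025 , -0.00083534, -0.00220362, -0.00266901,
        0.00133138,  0.00128799]), 'joint_efforts': array([ 2.37353473e-03, -9.28493142e+01,  1.98351748e+00, -3.70527828e+01,
        1.81135040e-02,  5.54429062e-03, -1.88590434e-06]), 'eef_pos': array([166.53251621, 602.06115362, 192.19713916]), 'tool_rot': array([[-9.63820074e-01,  2.66553593e-01, -2.16196474e-04],
       [ 2.66553676e-01,  9.63819592e-01, -9.65649974e-04],
       [-4.90230730e-05, -9.88340795e-04, -9.99999510e-01]]), 'ft_force': array([-0.76961664, -0.76434549, -0.52668553]), 'torque': array([-0.01510397, -0.00213986,  0.03066789]), 'gripper_force': 0.0, 'finger_gap': 85.61033136634217}
```

View pics/top0.png

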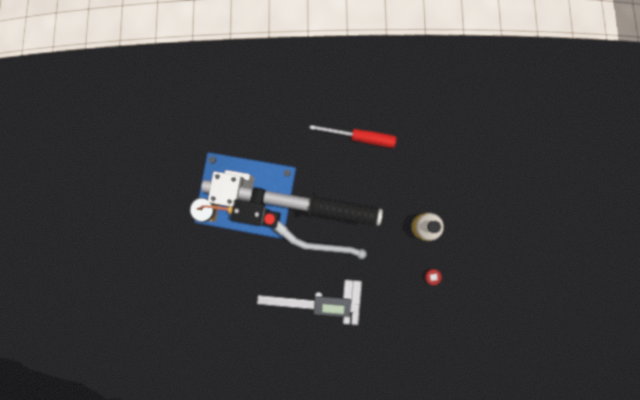

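View pics/side0.png

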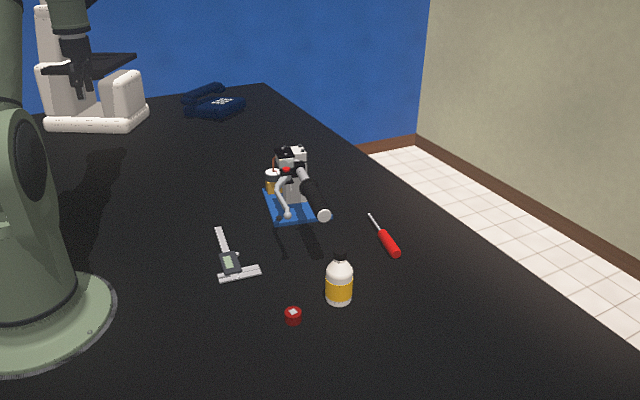

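The top view shows the bar running from (200,188) to (380,216) and the blade's straight part from about (305,244) to (350,250). The ball is at (362,254), the bottle at (428,226), the mount at (433,277) and the caliper at (258–360, 300). The side view agrees, and there is clear space on the robot's side of the lever.

```bash
python3 - <<'E'
from h import *
d=np.load("top0.npz");P=d["P"];im=d["im"].astype(int)
def fit(m,name):
    Q=P[m]; Q=Q[~np.isnan(Q).any(1)]; c=Q.mean(0); 
    l=cv2.fitLine(Q[:,:2].astype(np.float32),cv2.DIST_HUBER,0,.01,.01).ravel()
    print(name,len(Q),c.round(1),"z90",np.percentile(Q[:,2],[50,95]).round(1),"line",l.round(3),"xr",Q[:,0].min().round(),Q[:,0].max().round(),"yr",Q[:,1].min().round(),Q[:,1].max().round());return Q,l
u,v=np.meshgrid(np.arange(640),np.arange(400))
Z=P[...,2]
g,lg=fit((u>318)&(u<385)&(v>190)&(v<228)&(Z>115)&(Z<160),"grip")
b,lb=fit((u>308)&(u<348)&(v>236)&(v<256)&(Z>115)&(Z<145),"blade")
ball,_=fit((u>355)&(u<370)&(v>245)&(v<262)&(Z>110)&(Z<150),"ball")
bot,_=fit((u>408)&(u<446)&(v>208)&(v<244)&(Z>40),"bottle")
m,_=fit((u>424)&(u<443)&(v>267)&(v<287)&(Z>12)&(Z<40),"mount")
cal,_=fit((u>250)&(u<365)&(v>275)&(v<328)&(Z>7)&(Z<40),"cal")
blade,_=fit((u>275)&(u<370)&(v>215)&(v<262)&(Z>115)&(Z<145),"lev")
# grip: column-wise edges -> axis by midpoints
mk=(Z>115)&(Z<160)&(u>320)&(u<380)&(v>190)&(v<228)
mid=[];
for c in range(322,378,2):
    r=np.where(mk[:,c])[0]; mid.append((P[r[0],c,:2]+P[r[-1],c,:2])/2)
L=cv2.fitLine(np.array(mid,np.float32),cv2.DIST_HUBER,0,.01,.01).ravel();print("axis",L)
mk=(Z>115)&(Z<145)&(u>300)&(u<368)&(v>230)&(v<265);mid=[]
for c in range(302,368,4):
    r=np.where(mk[:,c])[0]
    if len(r): print(c,r[0],r[-1],P[r[0],c].round(1),P[r[-1],c].round(1))
E
```

```text
grip 1157 [571.9 -36.9 143.4] z90 [144.3 148.4] line [ 2.06000e-01  9.79000e-01  5.71668e+02 -3.73720e+01] xr 547.0 598.0 yr -95.0 18.0
blade 225 [507.5   2.7 136.5] z90 [136.8 139.4] line [1.22000e-01 9.92000e-01 5.07494e+02 2.81900e+00] xr 500.0 515.0 yr -31.0 37.0
ball 81 [496.  -56.  136.2] z90 [136.7 139.1] line [ 4.92000e-01  8.71000e-01  4.96202e+02 -5.56820e+01] xr 488.0 503.0 yr -65.0 -47.0
bottle 595 [ 542.7 -187.7   87.3] z90 [ 83.2 119.3] line [ 9.9000e-01 -1.3800e-01  5.4288e+02 -1.8638e+02] xr 518.0 567.0 yr -218.0 -167.0
mount 194 [ 439.6 -207.9   22. ] z90 [22.2 25.2] line [ 9.03000e-01  4.30000e-01  4.39549e+02 -2.07767e+02] xr 424.0 455.0 yr -223.0 -193.0
cal 1406 [388.4  12.8  11.5] z90 [11.1 16.6] line [4.20000e-02 9.99000e-01 3.88285e+02 3.65670e+01] xr 345.0 435.0 yr -61.0 155.0
lev 851 [526.6  11.9 137.2] z90 [137.  143.4] line [2.48000e-01 9.69000e-01 5.14467e+02 9.56400e+00] xr 488.0 567.0 yr -72.0 97.0
axis [ 1.8996024e-01  9.8179179e-01  5.7189911e+02 -3.7778603e+01]
302 241 247 [520.6  50.  132.3] [509.8  50.  134.2]
306 243 248 [516.9  42.7 133.4] [508.1  42.6 137.4]
310 244 249 [515.2  35.2 138.8] [505.9  35.7 131.7]
314 244 249 [515.1  28.  138.9] [506.1  28.2 137.6]
318 245 249 [513.1  20.9 136.3] [505.9  21.  136.6]
322 245 250 [512.8  13.8 132.7] [503.9  13.9 135.3]
326 245 250 [512.5   6.7 127.5] [503.8   6.7 134.2]
330 246 251 [511.   -0.7 137.4] [ 5.019e+02 -5.000e-01  1.346e+02]
334 246 251 [510.8  -7.9 135.2] [502.   -7.7 138.9]
338 247 251 [509.  -15.  137.5] [501.7 -14.9 136.8]
342 247 252 [508.8 -22.2 137.3] [499.6 -22.1 133.3]
346 247 252 [508.5 -29.5 134. ] [499.8 -29.2 138.9]
350 248 252 [506.8 -36.5 138. ] [499.6 -36.5 136.7]
354 249 254 [504.8 -43.7 136.7] [495.8 -43.6 136.5]
358 250 257 [502.7 -51.1 132.5] [490.  -50.9 132.2]
362 250 258 [502.7 -58.2 134.9] [488.3 -57.9 135.8]
366 253 255 [497.2 -65.3 135.4] [493.4 -65.4 132. ]
```

```bash
cat >> h.py <<'E'
mid=np.array([507.,-1.5]); piv=np.array([562.7,107.5]); yaw0=-0.122
def pose(th,off,z=112,s=1):
    """TCP pose with lever stroke th, finger centre 'off' mm out from the outer face"""
    a=yaw0+th; c,n=np.cos(a),np.sin(a); bx=np.array([c,n]); by=np.array([-n,c])
    p=piv-(42+5+off)*bx-115*by
    y=np.array([*(s*bx),0]); zz=np.array([0,0,-1.]); 
    return np.array([*p,z]), np.column_stack([np.cross(y,zz),y,zz])
def st():
    s=read_state(); print("t",round(s["time"],2),"p",s["eef_pos"].round(1),"f",s["ft_force"].round(2),"gap",s["finger_gap"].round(1)); return s
E
python3 - <<'E'
from h import *
for s in(1,-1):
    print(s,[None if (q:=inverse_kinematics(*pose(t,o,z,s))) is None else q.round(2).tolist() for t,o,z in((0,45,260),(0,45,112),(.22,14,112))])
clamp(); st()
s=1 if inverse_kinematics(*pose(0,45,260,1)) is not None and abs(inverse_kinematics(*pose(0,45,260,1))[6])<abs(inverse_kinematics(*pose(0,45,260,-1))[6]) else -1
print("use",s)
movep(*pose(0,45,260,s)); st()
movel(pose(0,45,112,s)[0]); st()
for n in("top","side"):
    c=camera(n); P=cloud(c); np.savez(f"{n}1.npz",P=P,im=c["image"])
    im=c["image"][170:300,230:430] if n=="top" else c["image"][110:300,180:380]
    cv2.imwrite(f"pics/{n}1.png",cv2.resize(im,None,fx=3,fy=3))
E
```

```text
1 [[-0.71, 0.2, 0.67, 1.96, -0.15, 1.03, -0.09], [-0.52, 0.43, 0.49, 2.12, -0.32, 0.66, 0.06], [-0.44, 0.5, 0.47, 1.99, -0.34, 0.73, 0.33]]
-1 [[0.85, 0.39, -1.26, 1.89, 0.41, 1.16, 2.46], [0.77, 0.7, -1.27, 2.06, 0.82, 1.01, 2.09], [-0.85, 0.86, 1.22, 2.0, -0.98, 1.04, -2.18]]Traceback (most recent call last):
  File "<stdin>", line 4, in <module>
  File "h.py", line 20, in st
    s=read_state(); print("t",round(s["time"],2),"p",s["eef_pos"].round(1),"f",s["ft_force"].round(2),"gap",s["finger_gap"].round(1)); return s
                                                                                                            ^^^^^^^^^^^^^^^^^^^^^
AttributeError: 'float' object has no attribute 'round'
```

```bash
sed -i 's/s\["finger_gap"\].round(1)/round(s["finger_gap"],1)/' h.py
python3 - <<'E'
from h import *
st(); movep(*pose(0,45,260)); st()
movel(pose(0,45,112)[0]); st()
for n in("top","side"):
    c=camera(n); P=cloud(c); np.savez(f"{n}1.npz",P=P,im=c["image"])
    im=c["image"][170:300,230:430] if n=="top" else c["image"][110:300,180:380]
    cv2.imwrite(f"pics/{n}1.png",cv2.resize(im,None,fx=3,fy=3))
E
```

```text
t 0.87 p [166.6 602.4 192.7] f [0.72 0.41 0.65] gap -0.0
t 3.24 p [457.5   5.4 259.9] f [-0.18  0.63 -1.12] gap -0.2
t 4.38 p [457.8   4.6 112.6] f [-1.18 -0.05  0.36] gap 0.3
```

View pics/side1.png

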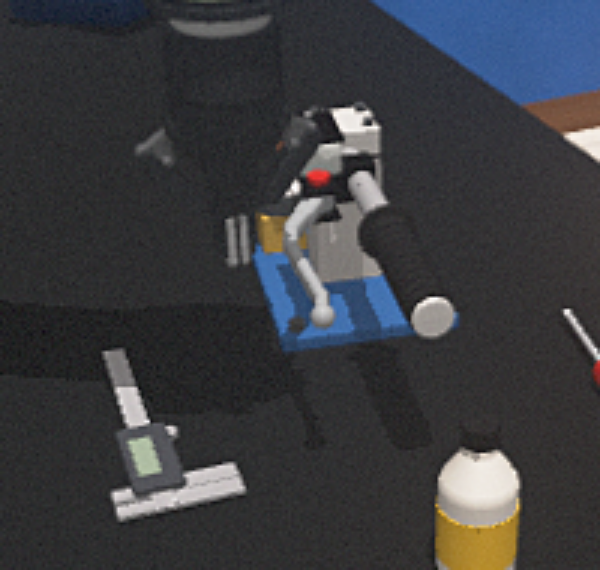

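View pics/top1.png

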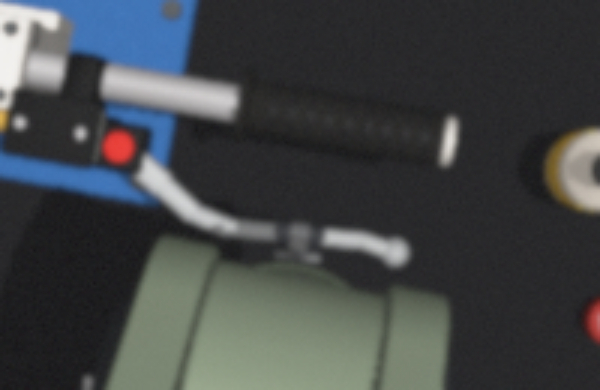

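Side view: the closed fingertips are the light pads at (237,240), but the finger linkages stick out sideways at (155,145) and (300,150). In the top view the linkage lies over the blade at (300,235). I need its height and reach before pressing.

```bash
python3 - <<'E'
from h import *
for n in("top","side"):
    P=np.load(n+"1.npz")["P"].reshape(-1,3); P=P[~np.isnan(P).any(1)]
    t,R=pose(0,45,112); Q=(P-np.array([457.8,4.6,112.6]))@R   # tool frame: y = press dir, -z = up
    Q[:,2]*=-1
    print(n)
    for lo in range(-4,100,8):
        k=(Q[:,2]>=lo)&(Q[:,2]<lo+8)&(abs(Q[:,0])<16)&(abs(Q[:,1])<75)
        if k.sum(): print(lo,k.sum(),np.percentile(Q[k,1],[0,10,50,90,100]).round(1))
E
```

```text
top
20 6 [45.8 45.9 50.7 53.5 53.6]
28 1 [48.2 48.2 48.2 48.2 48.2]
side
12 13 [43.5 44.  44.5 44.9 45.3]
20 35 [43.7 45.2 48.5 52.2 53. ]
36 14 [-7.4 -6.8 -1.4  5.1  5.7]
44 45 [-14.1 -11.4  -2.4   9.   11. ]
52 50 [-14.2 -13.1  -1.9   9.2  12.7]
60 46 [-14.2 -12.6  -1.5  10.   12.2]
68 53 [-14.2 -12.8  -1.4   7.8  12.4]
76 62 [-28.9 -17.5   0.9  16.5  28. ]
84 127 [-36.2 -27.    1.9  26.1  34.9]
92 164 [-42.1 -31.4   3.8  30.9  39.4]
```

```bash
python3 - <<'E'
from h import *
t,R=pose(0,45,112);o=np.array([457.8,4.6,112.6])
for n,pts in(("side",[(257,184),(257,190),(257,196),(261,190),(259,175),(232,158),(236,160),(280,158),(284,150),(275,172),(270,180)]),("top",[(330,248),(328,249),(332,247),(330,252),(326,256),(334,256),(322,247)])):
    P=np.load(n+"1.npz")["P"]
    for u,v in pts:
        q=np.nanmedian(P[v-1:v+2,u-1:u+2].reshape(-1,3),0); r=(q-o)@R; print(n,u,v,q.round(0),"tool",r.round(0))
E
```

```text
side 257 184 [454.  -6. 184.] tool [-11.  -2. -71.]
side 257 190 [453.  -4. 171.] tool [ -9.  -4. -58.]
side 257 196 [452.  -6. 158.] tool [-11.  -5. -45.]
side 261 190 [461.  -6. 169.] tool [-11.   4. -56.]
side 259 175 [460.  -5. 202.] tool [ -9.   3. -89.]
side 232 158 [410.   6. 246.] tool [  -4.  -47. -133.]
side 236 160 [418.   6. 239.] tool [  -4.  -40. -126.]
side 280 158 [502. -12. 235.] tool [ -11.   46. -123.]
side 284 150 [576. 142. 176.] tool [151. 100. -64.]
side 275 172 [491. -11. 204.] tool [-11.  35. -92.]
side 270 180 [568. 234.  56.] tool [241.  81.  56.]
top 330 248 [512.  -3. 246.] tool [  -0.   55. -134.]
top 328 249 [511.   1. 247.] tool [   3.   53. -134.]
top 332 247 [514.  -6. 245.] tool [  -3.   57. -133.]
top 330 252 [506.  -2. 250.] tool [  -1.   49. -137.]
top 326 256 [501.   3. 254.] tool [   4.   43. -142.]
top 334 256 [499.  -9. 238.] tool [  -8.   43. -125.]
top 322 247 [513.  10. 242.] tool [  12.   54. -129.]
```

```bash
python3 - <<'E'
from h import *
P=np.load("side1.npz")["P"]
P0=np.load("side0.npz")["P"]
for v in range(192,222,2): print(v,[ (P[v,u].round(0)[[0,2]].tolist(), round(float(np.linalg.norm(P[v,u]-P0[v,u])))if np.isfinite(P[v,u,0]+P0[v,u,0]) else -1) for u in(254,258,262)])
c=camera("side"); M=np.linalg.inv(c["cam_to_world"])
for z in(112,150):
    q=M@np.array([457.8,4.6,z,1]); print(z,c["cx"]+c["fx"]*q[0]/-q[2],c["cy"]+c["fy"]*q[1]/q[2])
im=c["image"][165:235,220:300].astype(float); cv2.imwrite("pics/side2.png",cv2.resize(np.clip(im*3,0,255).astype(np.uint8),None,fx=8,fy=8))
E
```

```text
192 [([448.0, 164.0], 341), ([454.0, 167.0], 353), ([462.0, 166.0], 332)]
194 [([447.0, 161.0], 335), ([455.0, 160.0], 330), ([463.0, 159.0], 337)]
196 [([532.0, -2.0], 0), ([455.0, 155.0], 327), ([462.0, 155.0], 320)]
198 [([528.0, -1.0], 2), ([538.0, -1.0], 3), ([547.0, 0.0], 4)]
200 [([525.0, -2.0], 3), ([535.0, -3.0], 2), ([545.0, -3.0], 4)]
202 [([521.0, -2.0], 3), ([531.0, -2.0], 1), ([539.0, -0.0], 4)]
204 [([518.0, -3.0], 4), ([527.0, -2.0], 3), ([536.0, -1.0], 2)]
206 [([514.0, -1.0], 2), ([524.0, -3.0], 2), ([532.0, 1.0], 5)]
208 [([511.0, -3.0], 2), ([519.0, -1.0], 1), ([530.0, -3.0], 2)]
210 [([507.0, -2.0], 4), ([516.0, -1.0], 3), ([526.0, -2.0], 3)]
212 [([503.0, -1.0], 1), ([513.0, -1.0], 3), ([522.0, -1.0], 4)]
214 [([500.0, -2.0], 5), ([509.0, 0.0], 3), ([518.0, -0.0], 2)]
216 [([498.0, -3.0], 4), ([506.0, -1.0], 2), ([515.0, -1.0], 0)]
218 [([494.0, -2.0], 1), ([502.0, -1.0], 8), ([511.0, -0.0], 4)]
220 [([492.0, -3.0], 2), ([500.0, -2.0], 2), ([508.0, -1.0], 1)]
112 259.30673819426875 211.97405494897953
150 258.25533697213916 196.2441684943583
```

View pics/side2.png

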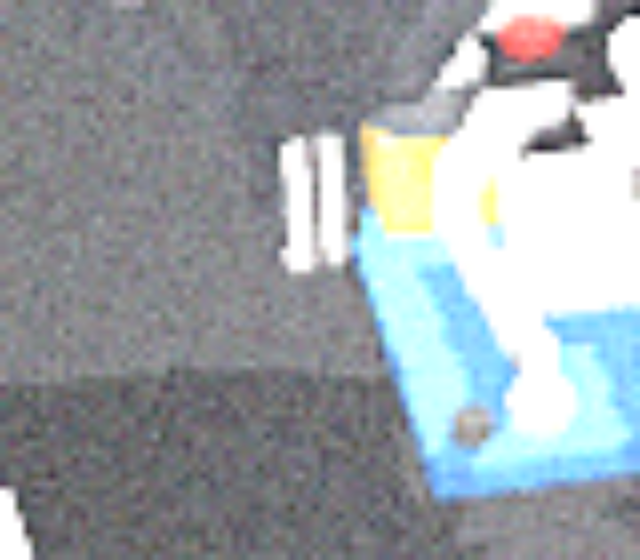

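The pads end at about z = 152 by both projection and range, but the reported TCP is at z = 112. The same camera gives the right lever and bench heights. I'll check this by going lower in clear space and comparing again.

```bash
cat >> h.py <<'E'
def tip(name="x"):
    c=camera("side"); P=cloud(c); s=read_state(); o=s["eef_pos"]; Q=(P.reshape(-1,3)-o)@s["tool_rot"]
    k=(abs(Q[:,0])<16)&(abs(Q[:,1])<20)&(Q[:,2]>-75)&(Q[:,2]<10)&(P.reshape(-1,3)[:,2]>25)
    print("visible finger tip, tool z max:",np.percentile(Q[k,2],[50,95,100]).round(1), "world z",np.nanmin(P.reshape(-1,3)[k,2]).round(1),"y range",np.percentile(Q[k,1],[2,98]).round(1),k.sum()); return c
E
python3 - <<'E'
from h import *
print(grip_point_offset); tip()
movel(pose(0,45,85)[0],guard=8); st(); c=tip()
cv2.imwrite("pics/side3.png",cv2.resize(np.clip(c["image"][130:240,200:330]*2.,0,255).astype(np.uint8),None,fx=5,fy=5))
E
```

```text
-18.700000000000003
visible finger tip, tool z max: [-59.3 -43.3 -38.3] world z 150.8 y range [-14.   12.2] 201
t 4.85 p [457.    5.   82.5] f [ 0.16 -0.4  -0.19] gap -0.2
visible finger tip, tool z max: [-58.7 -42.7 -38.2] world z 120.9 y range [-14.6  12.6] 197
```

View pics/side3.png

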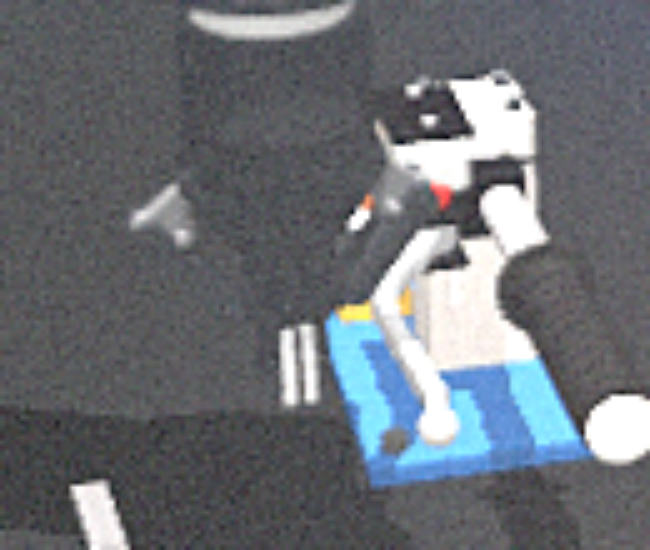

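The 38 mm offset is the same at both heights, so the real tips are 38 mm above the reported TCP. A TCP z of 76 puts them at about 114. There, the narrow part of the fingers covers the blade and the knuckles stay well above the grip. First press, slowly and with a guard.

```bash
cat >> h.py <<'E'
Z=76
def force(n=6):
    f=[]
    for _ in range(n): wait(.03); f.append(read_state()["ft_force"])
    return np.mean(f,0)
def go(th,off,v,g=None):
    p,R=pose(th,off,Z); r=movel(p,R,max_speed=v,guard=g); return r
E
python3 - <<'E'
from h import *
go(0,26,100,8); st(); f0=force(); print("f0",f0.round(2))
for th,v,g in((.06,40,9),(.12,40,9),(.17,40,9)):
    r=go(th,14.3,v,g); print(th,r,(force(4)-f0).round(2)); 
    if r: break
st()
c=camera("top"); np.savez("top2.npz",P=cloud(c),im=c["image"]); tip()
E
```

```text
t 5.25 p [476.2   2.   75.9] f [ 0.25  0.34 -0.25] gap -0.0
f0 [ 0.21  0.05 -0.07]
0.06 False [-4.67 -3.08  0.41]
0.12 False [-4.98 -2.92  0.51]
0.17 False [-5.69 -2.77  0.23]
t 7.13 p [506.3 -10.3  75.9] f [-5.5  -2.65  0.1 ] gap 0.2
visible finger tip, tool z max: [-58.3 -42.9 -37. ] world z 112.9 y range [-14.1  18.2] 218
```

```bash
python3 - <<'E'
from h import *
f0=np.array([.21,.05,-.07])
r=go(.27,14.3,10,7); s=st(); print(r,(force()-f0).round(2))
th=np.arctan2(s["tool_rot"][1,1],s["tool_rot"][0,1])-yaw0; print("th",th)
tip()
E
```

```text
t 8.14 p [512.9 -13.6  75.2] f [-4.37  0.65  0.73] gap -0.0
True [-4.04  1.41  1.39]
th 0.24151069851826396
visible finger tip, tool z max: [-58.8 -42.8 -37.3] world z 112.4 y range [-14.4  17.1] 212
```

```bash
python3 - <<'E'
from h import *
f0=np.array([.21,.05,-.07])
for th in (.235,.24,.245,.25,.255,.26,.265,.27):
    r=go(th,14.3,10,10); f=force(5)-f0; s=read_state(); print(th,r,f.round(2),s["eef_pos"].round(1))
    if -f[0]>12: break
c=camera("top"); cv2.imwrite("pics/top3.png",cv2.resize(c["image"][170:300,230:430],None,fx=3,fy=3)); st()
E
```

```text
0.235 False [-9.02 -0.31  0.71] [513.7 -13.8  75.7]
0.24 False [-11.36   0.95   0.75] [513.8 -13.9  75.5]
0.245 False [-12.94   1.65   1.15] [514.  -14.   75.4]
t 9.78 p [514.  -13.9  75.4] f [-12.52   1.04   0.86] gap 0.2
```

View pics/top3.png

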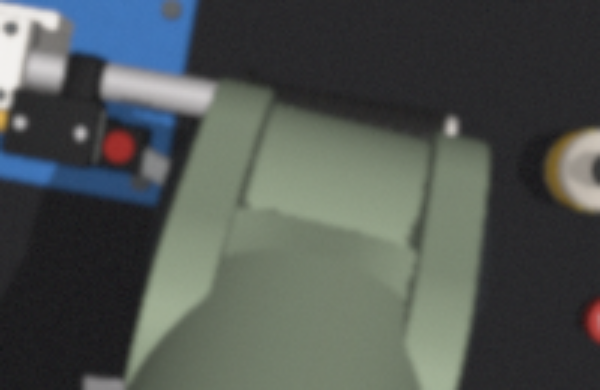

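The arm hides the blade from above. The force rises from 9 to 13 N while the tool moves only 0.3 mm, so the lever is firm at its stop. Now I'll release it fully and check.

```bash
python3 - <<'E'
from h import *
go(.12,14.3,60); go(0,16,60); go(0,35,100); wait(.3); st(); print("f",force().round(2))
c=camera("side");P=cloud(c);P0=np.load("side0.npz")["P"]
def ball(P):
    Q=P[170:220,265:305].reshape(-1,3);k=(Q[:,2]>115)&(Q[:,2]<150)&(Q[:,1]<-43)&(Q[:,0]<530)&(Q[:,1]>-75); return np.median(Q[k],0).round(1),k.sum()
print("ball before",ball(P0),"now",ball(P))
E
```

```text
t 11.28 p [467.6   3.2  76. ] f [-0.15 -0.53  0.04] gap 0.6
f [-0.06  0.31 -0.24]
ball before (array([494. , -61.4, 133.3]), np.int64(65)) now (array([494.2, -60.8, 133.9]), np.int64(66))
```

Lever fully back out (ball in its original place). Second press, then hold.

```bash
python3 - <<'E'
from h import *
f0=force(); go(0,22,80,8)
for th,v in((.06,40),(.12,40),(.17,40),(.21,25)): print(th,go(th,14.3,v,12))
for th in (.22,.225,.23,.235,.24,.245,.25,.255,.26,.265,.27):
    r=go(th,14.3,10,10); f=force(5)-f0; print(th,r,f.round(2))
    if np.hypot(f[0],f[1])>14: break
wait(.7); s=st(); print("hold",(force(12)-f0).round(2))
c=camera("side");P=cloud(c);Q=P[165:225,260:320].reshape(-1,3)
k=(Q[:,2]>115)&(Q[:,2]<150)&(Q[:,1]<-43)&(Q[:,0]<545)&(Q[:,1]>-85);print("ball",np.median(Q[k],0).round(1),k.sum())
cv2.imwrite("pics/side4.png",cv2.resize(np.clip(c["image"][130:240,200:330]*2.,0,255).astype(np.uint8),None,fx=5,fy=5))
E
```

```text
0.06 False
0.12 False
0.17 False
0.21 False
0.22 False [-4.89 -3.12  0.08]
0.225 False [-4.85 -2.71  0.14]
0.23 False [-5.06 -2.7   0.15]
0.235 False [-6.68 -2.45  0.32]
0.24 False [-9.46 -1.82  0.64]
0.245 False [-11.41  -0.54   0.92]
0.25 False [-13.85  -0.51   0.95]
0.255 False [-15.99   0.17   1.19]
t 17.65 p [514.1 -13.9  75.2] f [-16.39   1.06   1.16] gap 0.0
hold [-15.64   0.35   1.19]
ball [531.8 -68.9 133.5] 87
```

View pics/side4.png

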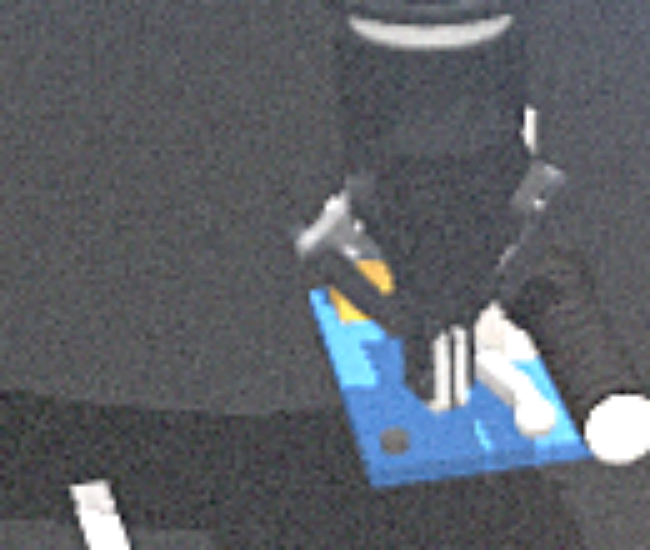

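The fingers at (450,370) hold the blade in with a steady 15.7 N. The ball at (535,410) has moved in about 38 mm, which matches 0.22 rad, and it is clear of the grip. Handing in.

```bash
python3 -c "
from h import *
print(finish_job())"
```

```text
the job is handed in; nothing more can be done
None
```

I pressed the brake lever to its firm stop, let it come fully back out, then pressed it in again; the job was handed in with it held at the stop at about 16 N, clear of the grip.

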